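# Find the blocked bore with the dip rod

## Robot

A 6-joint arm with a two-finger parallel gripper is mounted at the origin on a cart in front of the work surface, level with it; the furniture and walls round the work are solid. World frame = base frame: x ahead of the robot, y to its left, z up, the work surface at z = 0. Lengths are in m, angles in rad, forces in N, time in s.
With the tool pointing down it reaches from about 0.35 to 0.775 m from the base axis. Payload 5.5 kg.
Tool frame: the origin (TCP) lies midway between the tips of the shut fingers; the grasp point (between the pads) lies 19 mm behind it; z points along the fingers, y is the line along which they close (so a half turn about z gives the same grasp; the last joint's range is limited). The gripper opens to 85 mm and grips with 20 to 120 N. Pads are 22 mm wide; open, the fingers measure 114 mm over their backs; the gripper's body (76 mm by 85 mm) begins 54 mm behind the grasp point. The pads swing forward as they close: fully open they stand 13 mm farther back than shut.
Start: joints at [1.073, 0.313, 0.046, 1.304, 0, 1.431], TCP at [0.201, 0.539, 0.231] pointing down, gripper open.
Joint ranges: [-2.76, 2.76], [-0.86, 1.69], [-1.03, 1.26], [-2.2, 2.34], [-1.47, 1.5], [-3.14, 3.14]. Speed limits (rad/s): [2.57, 2.57, 3.14, 3.14, 3.14, 3.14].

## Interface

Orientations are given as a rotation vector (axis times angle).
In Python, from bench import ctrl gives the robot as it stands. The module is installed in compiled form; this text tells all that it offers.
- The arm moves only by the tool move_arm, never from a script. Its argument "steps" is a list of rows, each a list of 6 numbers: the shift along the tool's x, y, z in mm, then the turn, a rotation vector about the tool's x, y, z in rad. A call has 1 to 12 rows; each row shifts and turns the commanded pose from where the row before left it, along the tool's axes as they then stand; what a row does not reach is not made up. A row lasts 1/10 s, in which the tool goes at most 50 mm and 8.59 degrees, less where a joint would pass 70% of its speed; a pose out of reach is approached as far as the arm can. A call with a gripper value outside its range is refused whole. "claw" is the closure, from 0 (fully open) to 1 (shut), set as the call begins (left out, the last holds). The fingers move at their own pace and stop on an object; "squeeze" is the grip in N (left out, the last holds). Time passes only in rows, so rows that do not move let the fingers close. It gives the time, the measured TCP pose, the force, the opening and the grip force at its end, in the units of the state.
- ctrl.sense(): the state, without advancing time (a new reading comes with each control period).
- ctrl.camera(name): name is "scene" or "top" or "wrist"; returns a dict with "frame" (400x640x3 uint8, red, green, blue), "K" (3x3 intrinsics, pixels), "distortion" ([k1, k2, p1, p2, k3] as OpenCV has them; the pictures are not rectified), "view" (4x4, takes a point from world to camera coordinates). Camera axes: x right, y up, looking along -z (the intrinsics and any distortion apply to the point x, -y, -z); pixel columns grow to the right and rows downward; lengths in m; the calibration is good to about 2 mm. A picture is of the moment at which its call begins. There is no depth.
- ctrl.sign_off(): hands the job in; it is judged then, once.
The state is a dict: "time_s": time; "joint_positions": joint angles; "qd": joint speeds; "joint_torque": joint torques, N m; "ee_pos": TCP position; "eef_rot": TCP orientation; "wrist_force": force on the tool from outside, world axes, zero at the start; "torque": the same for the moment, N m; "finger_gap": finger opening in m; "grasp_force": force on a finger pad.
Only numpy, scipy, OpenCV 4.12 (cv2) and the standard library are available. Lean on these libraries where they do the work, as an engineer would, in place of code of your own. Each camera call takes 0.05 s, during which the arm holds its last target. There are 200 camera calls.

## Task

One of the three slanting bores of the aluminium tube block is blocked part-way down by something stuck deep inside. Take the steel dip rod from its stand and sound the bores with it, lowering it by hand until it touches bottom: in a clear bore its ring mark comes down level with the rim, in the blocked one the mark stops about 25 mm short of it. Leave the rod standing in the blocked bore, resting on the blockage and let go, to show the next shift which one it is; do not let it drop down a bore, and leave the amber bottle, vial and petri dish where they are.

Things in the scene. Friction and masses are not known exactly. Their poses are not given: they have to be found in the camera images.
- dip_rod: Loose plain steel dip rod, 150 mm long, about 0.2 kg. Origin at the centre of its lower end, z along the rod towards the handle. Round shaft 14 mm diameter from z = 0 to 110 mm; square handle 20 x 20 mm (sides along the rod's x and y) from z = 110 to 150 mm. It starts upright in the rod stand with its lower end 8 mm above the worktop. In a bore it has 2 mm play all round and slides down freely when let go.
- rod_tip (a point): Centre of the lower end of the dip rod (same axes as the rod).
- rod_mark (a point): Centre of the dark ring mark round the rod's shaft, 70 mm above its lower end.
- rod_handle (a point): Centre of the rod's square handle, 130 mm above its lower end: the place to grip.
- rod_stand: Fixed grey block 70 x 70 x 50 mm high with one upright hole 16 mm wide and 42 mm deep in the middle of its top, where the rod starts. Origin at the centre of its underside.
- block_stand: Fixed support of the tube block: dark base plate 130 x 200 mm, 8 mm thick, with two upright cheeks 80 mm high at its left and right ends. Origin at the centre of its underside, z up. The block it holds leans over it towards the robot; upper edge about 115 mm above the worktop.
- block: Fixed aluminium block 56 x 166 x 85 mm (its x, y, z), leaning 30 degrees: z runs along the bores, up and back towards the robot; y is level, to the left. Origin: centre of underside. Three blind bores 18 mm wide, 2 mm chamfer, enter its upper face (z = 85 mm) at y = +50, 0, -50 mm, parallel to z. A clear bore is 70 mm deep; one (it varies) is stopped by a hard fixed flat obstruction 45 mm down.
- mouth_left (a point): Centre of the mouth of the left bore (block y = +50 mm), in the plane of the block's upper face; axes of the block, z out of the bore.
- mouth_mid (a point): Centre of the mouth of the middle bore (block y = 0); axes of the block.
- mouth_right (a point): Centre of the mouth of the right bore (block y = -50 mm); axes of the block.
- bottle_amber: Bystander: brown bottle with black cap, 48 mm diameter, 105 mm tall, standing behind the block. Origin at the centre of its underside.
- vial_1: Bystander: small glass vial, 27 mm diameter, 64 mm tall, standing in front of the block. Origin at the centre of its underside.
- petri_0: Bystander: flat round dish, 62 mm diameter, 14 mm high. Origin at the centre of its underside.
Things that resemble listed ones, but are neither listed nor needed, are in the scene too. Leave any brown or red look-alike of the dip_rod alone.

How it is judged:
At the end, for the whole second after the job is handed in: The dip rod rests, let go and still, in the blocked bore on the obstruction: its lower end is 45 mm (within 6 mm) below the rim, measured along the bore, and within 6 mm of that bore's axis sideways and along the row. In a clear bore it would lie 70 mm deep (z of rod_tip in the frame of block between 0.034 and 0.046 m and x of rod_tip in the frame of block between -0.006 and 0.006 m and (y of rod_tip in the frame of block between 0.044 and 0.056 m or y of rod_tip in the frame of block between -0.006 and 0.006 m or y of rod_tip in the frame of block between -0.056 and -0.044 m) and linear speed of dip_rod below 0.02 m/s); the robot touches nothing.
It fails at once if the rod is let drop down a bore (faster than 0.4 m/s with its lower end inside) (z of rod_tip in the frame of block between 0.01 and 0.08 m and x of rod_tip in the frame of block between -0.01 and 0.01 m and y of rod_tip in the frame of block between -0.065 and 0.065 m and linear speed of dip_rod above 0.4 m/s).
It fails at once if the amber bottle is moved by more than 20 mm (distance of bottle_amber from where it was at the start of the episode above 0.02 m).
It fails at once if the vial is moved by more than 20 mm (distance of vial_1 from where it was at the start of the episode above 0.02 m).
It fails at once if the petri dish is moved by more than 20 mm (distance of petri_0 from where it was at the start of the episode above 0.02 m).
It also fails if it takes over 54 s, if anything falls off the work surface, if the arm or the gripper's body presses on something with over 40 N, if the wrist force passes 120 N, or if a joint passes its speed limit or range.

## Working session

There is one attempt and no reset: what is moved stays moved. The work goes in short steps, Python scripts to look and compute and a tool call to move; the robot and the scene stay as the last step left them, time stands still between calls to the robot, and variables do not carry over. Pictures are saved under pics/ and viewed, at most 10 in all, crops included, and the job is handed in when it is done.

Besides the shell and the picture viewer there is one more tool, called after "Call:" by a JSON object that holds its "op" and its "data". move_arm: Moves the arm, as the interface text tells. Its arguments: {"type":"object","properties":{"steps":{"type":"array","items":{"type":"array","items":{"type":"number"}}},"claw":{"type":"number"},"squeeze":{"type":"number"}},"required":["steps"]}

```bash
mkdir -p pics
cat > h.py <<'E'
import numpy as np, cv2
from bench import ctrl
from scipy.spatial.transform import Rotation as R
def snap(n,f):
    c=ctrl.camera(n); cv2.imwrite('pics/'+f,c['frame'][:,:,::-1]); np.savez('pics/'+f[:-4],K=c['K'],d=c['distortion'],v=c['view']); return c
def load(f): z=np.load('pics/'+f+'.npz'); return z['K'],np.array(z['d'],float),z['v']
def ray(f,uv):
    K,d,v=load(f); p=cv2.undistortPoints(np.array([[uv]],float),K,d)[0,0]
    r=v[:3,:3].T@np.array([p[0],-p[1],-1]); o=-v[:3,:3].T@v[:3,3]; return o,r/np.linalg.norm(r)
def onz(f,uv,z): o,r=ray(f,uv); return o+r*(z-o[2])/r[2]
def proj(f,P):
    K,d,v=load(f); q=np.atleast_2d(P)@v[:3,:3].T+v[:3,3]; q=q*[1,-1,-1]
    return cv2.projectPoints(q,np.zeros(3),np.zeros(3),K,d)[0][:,0]
def tri(obs):
    A=0;b=0
    for f,uv in obs:
        o,r=ray(f,uv); M=np.eye(3)-np.outer(r,r); A=A+M; b=b+M@o
    return np.linalg.solve(A,b)
def crop(f,x0,y0,x1,y1,s,g):
    im=cv2.imread('pics/'+f+'.png')[y0:y1,x0:x1]; cv2.imwrite('pics/'+g,cv2.resize(im,None,fx=s,fy=s,interpolation=cv2.INTER_CUBIC))
E
python3 - <<'E'
from h import *
a=snap('scene','s0.png');b=snap('top','t0.png')
cv2.imwrite('pics/both.png',cv2.resize(np.vstack([a['frame'],b['frame']])[:,:,::-1],(480,600)))
print(ctrl.sense())
for f in('s0','t0'): print(ray(f,(320,200)))
E
```

```text
{'time_s': 0.1, 'joint_positions': array([ 1.07341028e+00,  3.13925233e-01,  4.51126267e-02,  1.30357821e+00,
       -5.25078415e-06,  1.43121239e+00]), 'qd': array([-0.00056414, -0.00103343,  0.00207165, -0.00119024,  0.00029214,
       -0.00109076]), 'joint_torque': array([ 1.97893307e-03, -4.81726277e+01,  2.99244153e+01,  1.27064230e-02,
       -7.58307874e-05, -1.52076291e-05]), 'ee_pos': array([0.20116624, 0.538197  , 0.23050626]), 'eef_rot': array([-5.58952868e-01, -3.09096505e+00,  2.38087757e-03]), 'wrist_force': array([ 0.33489396, -0.02894659,  1.40423253]), 'torque': array([ 0.01961335, -0.02016125, -0.05784608]), 'grasp_force': 0.0, 'finger_gap': 0.08521642515585477}
(array([-1.47536459e-04, -8.29440767e-01,  5.72178333e-01]), array([ 0.62760166,  0.59355253, -0.50379714]))
(array([ 0.51491537, -0.2844054 ,  0.95562521]), array([ 0.05468111, -0.00475955, -0.99849253]))
```

View pics/s0.png

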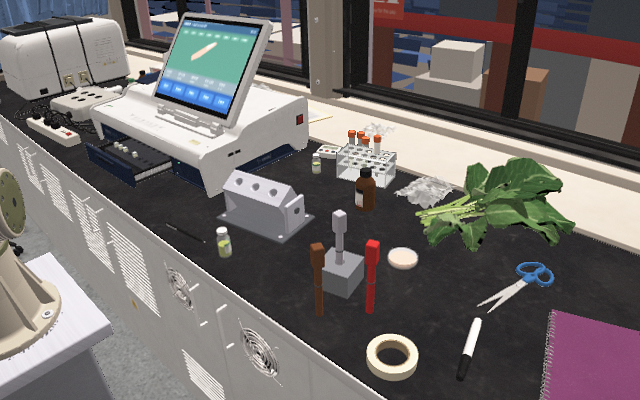

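View pics/t0.png

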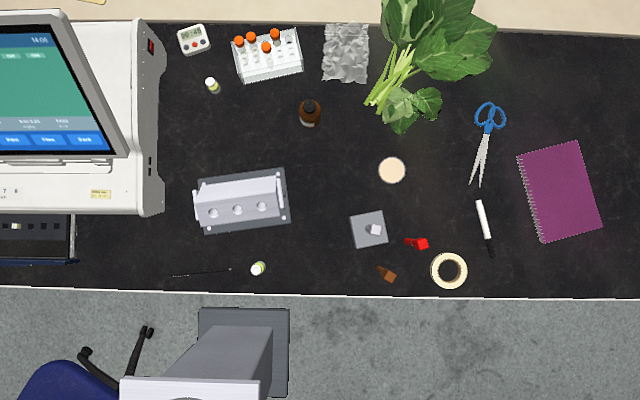

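The scene shows the block at (260,200), the amber bottle at (366,190), the vial at (224,242) and the dish at (403,258). There are three rod-like things in the scene view: grey in the grey stand at (340,235), brown at (318,280) and red at (371,275). The grey one fits, because it is steel and stands in the rod stand. I'll confirm that with enlarged crops.

Run:
```python
from h import *
crop('s0',205,160,405,310,4,'cs.png'); crop('t0',185,155,435,285,3.2,'ct.png')
```

```text
(no output)
```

View pics/cs.png

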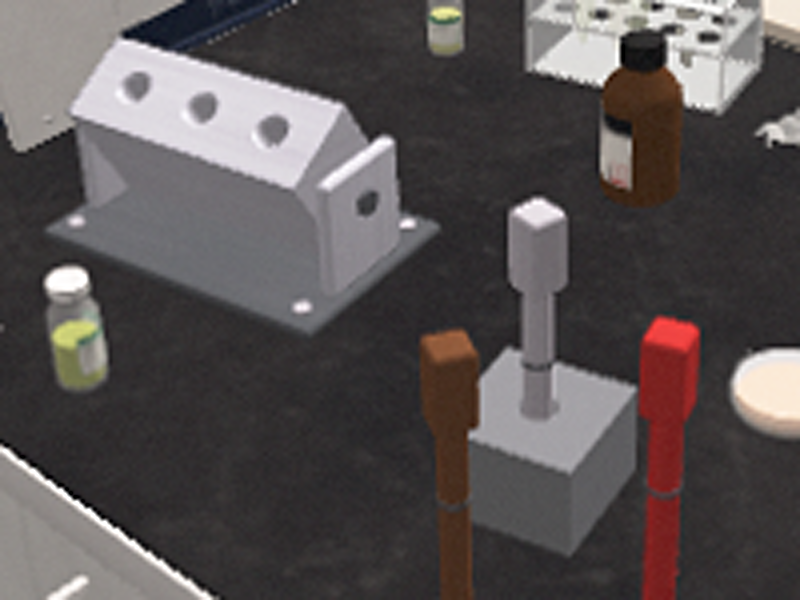

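View pics/ct.png

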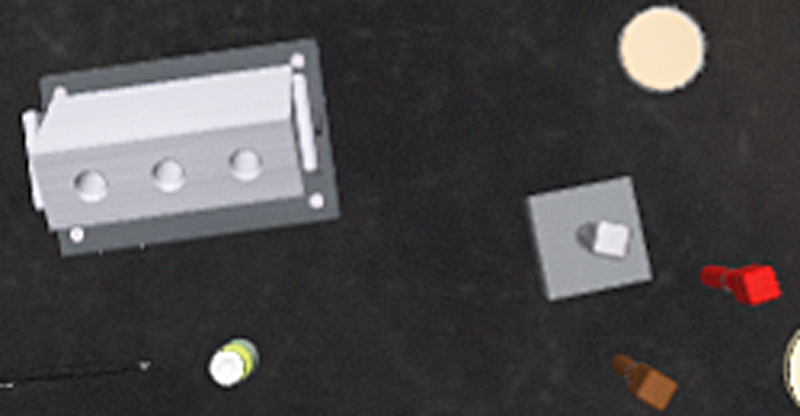

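The crops confirm it: the steel rod with its dark ring stands in the grey stand, handle top at scene (339.5,212.5) and top (376,229). The block's bored face tilts towards the robot, with mouths at top (213,212), (237.5,210) and (262,206). Next I measure these.

```bash
cat > m.py <<'E'
from h import *
T=lambda x,y:(x/3.2+185-.35,y/3.2+155-.35)
S=lambda x,y:(x/4+205-.375,y/4+160-.375)
if __name__=='__main__':
    np.set_printoptions(precision=4,suppress=True)
    print('handle top',tri([('s0',S(538,212)),('t0',T(612,238))]),onz('t0',T(612,238),.158))
    c=[onz('t0',T(*p),.05) for p in [(527,196),(632,177),(651,280),(549,299)]]
    print('stand',np.mean(c,0),np.degrees(np.arctan2(*(c[0]-c[1])[:2][::-1])),np.degrees(np.arctan2(*(c[3]-c[2])[:2][::-1])))
    m=[tri([('t0',T(*a)),('s0',S(*b))]) for a,b in [((91,183),(135,87)),((168,175),(203,107)),((246,163),(271,129))]]
    print('mouths',np.array(m),np.linalg.norm(m[0]-m[2]))
    e=[onz('t0',T(*p),.115) for p in [(32,152),(292,121)]]
    d=m[0]-m[2]; print(e,np.degrees(np.arctan2(d[1],d[0])), np.degrees(np.arctan2(*(e[0]-e[1])[:2][::-1])))
    b=[onz('t0',T(*p),.008) for p in [(40,76),(315,38),(339,216),(64,256)]]; 
    print('plate',np.mean(b,0),[np.degrees(np.arctan2(*(q)[:2][::-1])) for q in (b[0]-b[1],b[3]-b[2])])
    for n,p,z in(('vial',(228,366),.064),('petri',(662,48),.014),('brown',(655,388),.15),('red',(762,286),.15)): print(n,onz('t0',T(*p),z))
    print('bottle',onz('t0',(309,104),.105))
    hc=[onz('t0',T(*p),.158) for p in [(600,221),(630,227),(624,258),(592,252)]]
    print('handle corners',np.array(hc)[:,:2])
E
python3 m.py
```

```text
handle top [ 0.5059 -0.3956  0.1573] [ 0.5059 -0.3954  0.158 ]
stand [ 0.5044 -0.3955  0.05  ] 101.47894030639584 101.66030674228679
mouths [[ 0.5329 -0.0704  0.0976]
 [ 0.5399 -0.1207  0.0992]
 [ 0.5479 -0.1696  0.0994]] 0.10034878955797479
[array([ 0.551 , -0.0367,  0.115 ]), array([ 0.5741, -0.1997,  0.115 ])] 98.61100777036899 98.0747468004453
plate [ 0.5622 -0.1167  0.008 ] [np.float64(99.12494923866902), np.float64(99.58668185255124)]
vial [ 0.415  -0.1567  0.064 ]
petri [ 0.6387 -0.4489  0.014 ]
brown [ 0.417  -0.4237  0.15  ]
red [ 0.4789 -0.4871  0.15  ]
bottle [ 0.7589 -0.2615  0.105 ]
handle corners [[ 0.5158 -0.3881]
 [ 0.5126 -0.406 ]
 [ 0.4942 -0.4027]
 [ 0.4973 -0.3837]]
```

```bash
cat > plan.py <<'E'
from h import *
np.set_printoptions(precision=4,suppress=True)
def cur(): s=ctrl.sense(); return s['ee_pos'],R.from_rotvec(s['eef_rot']),s
def go(P,Rt=None,pose=None):
    p,r,_=cur() if pose is None else (*pose,0)
    print('shift_mm',r.inv().apply(np.array(P)-p)*1000, end=' ')
    if Rt is not None: print('turn',(r.inv()*Rt).as_rotvec(),'deg',np.degrees((r.inv()*Rt).magnitude()))
    else: print()
E
python3 - <<'E'
from plan import *
p,r,s=cur(); print(r.as_matrix())
for a in (80,-10,-100,170):
    y=np.array([np.cos(np.radians(a)),np.sin(np.radians(a)),0]);z=np.array([0,0,-1]);Rt=R.from_matrix(np.c_[np.cross(y,z),y,z]); print(a);go([.42,.1,.3],Rt)
go([.506,-.3955,.25],pose=([.42,.1,.3],r))
E
```

```text
[[-0.9367  0.3502 -0.0008]
 [ 0.3502  0.9367 -0.0014]
 [ 0.0002 -0.0016 -1.    ]]
80
shift_mm [-358.4235 -333.9157  -69.044 ] turn [-0.0016 -0.0004 -0.1833] deg 10.500946816319555
-10
shift_mm [-358.4235 -333.9157  -69.044 ] turn [-0.0015  0.0009  1.3875] deg 79.49949327476473
-100
shift_mm [-358.4235 -333.9157  -69.044 ] turn [-0.0005  0.0023  2.9583] deg 169.49945283326667
170
shift_mm [-358.4235 -333.9157  -69.044 ] turn [-0.001  -0.0015 -1.7541] deg 100.5005808012486
shift_mm [-254.0966 -433.9213   50.6305]
```

Call:
{"op": "move_arm", "data": {"steps": [[-32.6, -30.4, -6.3, 0, 0, 0], [-32.6, -30.4, -6.3, 0, 0, 0], [-32.6, -30.4, -6.3, 0, 0, 0], [-32.6, -30.4, -6.3, 0, 0, 0], [-32.6, -30.4, -6.3, 0, 0, 0], [-32.6, -30.4, -6.3, 0, 0, 0], [-32.6, -30.4, -6.3, 0, 0, 0], [-32.6, -30.4, -6.3, 0, 0, 0], [-32.6, -30.4, -6.3, 0, 0, 0], [-32.6, -30.4, -6.3, 0, 0, 0], [-32.6, -30.4, -6.3, 0, 0, 0]], "claw": 0.35}}

```text
time_s: 1.2
ee_pos: [0.4204, 0.098, 0.3007]
eef_rot: [-0.559, -3.091, -0.0]
wrist_force: [0.8, 1.4, -0.8]
finger_gap: 0.0558
grasp_force: 0.0
```

Call:
{"op": "move_arm", "data": {"steps": [[-23, -39.4, 3, 0, 0, 0], [-23, -39.4, 3, 0, 0, 0], [-23, -39.4, 3, 0, 0, 0], [-23, -39.4, 3, 0, 0, 0], [-23, -39.4, 3, 0, 0, 0], [-23, -39.4, 3, 0, 0, 0], [-23, -39.4, 3, 0, 0, 0], [-23, -39.4, 3, 0, 0, 0], [-23, -39.4, 3, 0, 0, 0], [-23, -39.4, 3, 0, 0, 0], [-23, -39.4, 3, 0, 0, 0], [0, 0, 0, 0, 0, 0]]}}

```text
time_s: 2.4
ee_pos: [0.5049, -0.3999, 0.2637]
eef_rot: [-0.566, -3.087, -0.001]
wrist_force: [0.2, 0.0, -0.5]
finger_gap: 0.0553
grasp_force: 0.0
```

Run:
```python
from plan import *
c=snap('wrist','w1.png')
y=np.array([np.cos(np.radians(80)),np.sin(np.radians(80)),0]);z=np.array([0,0,-1]);Rt=R.from_matrix(np.c_[np.cross(y,z),y,z])
p,r,s=cur();print(p,s['joint_positions'],s['time_s'],s['finger_gap']);go([.506,-.3955,.2],Rt)
print(proj('w1',[[.506,-.3955,.158]]),proj('w1',[[.5044,-.3955,.05]]))
```

```text
[ 0.5047 -0.3972  0.2646] [-0.7916  0.4503  0.3282  1.4524 -0.     -0.4303] 2.45 0.0551263649160577
shift_mm [-0.8505  1.9586 64.6144] turn [ 0.0018 -0.0033 -0.1868] deg 10.70488994037771
[[324.7245 195.2561]] [[322.7559 168.8886]]
```

View pics/w1.png

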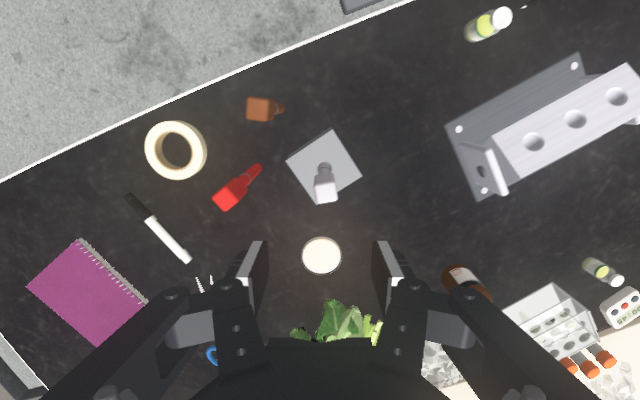

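The wrist view shows the handle top at (325,192), within 3 px of my prediction, with the fingers clear on both sides of it. I'll turn, descend and grip.

Call:
{"op": "move_arm", "data": {"steps": [[0, 1, 0, 0, 0, -0.095], [0, 1, 0, 0, 0, -0.092], [-1, 0, 36, 0, 0, 0], [0, 0, 36, 0, 0, 0], [0, 0, 36, 0, 0, 0], [0, 0, 20, 0, 0, 0], [0, 0, 15, 0, 0, 0], [0, 0, 0, 0, 0, 0], [0, 0, 0, 0, 0, 0]]}}

```text
time_s: 3.35
ee_pos: [0.507, -0.392, 0.1251]
eef_rot: [-0.267, -3.13, -0.001]
wrist_force: [-0.6, 0.2, 1.0]
finger_gap: 0.0555
grasp_force: 0.0
```

Call:
{"op": "move_arm", "data": {"steps": [[0, 0, 0, 0, 0, 0], [0, 0, 0, 0, 0, 0], [0, 0, 0, 0, 0, 0], [0, 0, 0, 0, 0, 0], [0, 0, 0, 0, 0, 0], [0, 0, 0, 0, 0, 0]], "claw": 1, "squeeze": 70}}

```text
time_s: 3.95
ee_pos: [0.5076, -0.3938, 0.1261]
eef_rot: [0.268, 3.128, -0.003]
wrist_force: [-0.7, -2.0, 5.1]
finger_gap: 0.0192
grasp_force: 68.8
```

Call:
{"op": "move_arm", "data": {"steps": [[0, 0, -10, 0, 0, 0], [0, 0, -20, 0, 0, 0], [0, 0, -30, 0, 0, 0], [0, 0, -40, 0, 0, 0], [0, 0, -40, 0, 0, 0], [0, 0, 0, 0, 0, 0], [0, 0, 0, 0, 0, 0]]}}

```text
time_s: 4.65
ee_pos: [0.5072, -0.3932, 0.2656]
eef_rot: [0.268, 3.129, -0.001]
wrist_force: [-0.2, -0.4, -0.7]
finger_gap: 0.0188
grasp_force: 69.3
```

```bash
cat >> plan.py <<'E'
yaw=np.radians(8.8)
bx=np.array([np.cos(yaw)*.866,np.sin(yaw)*.866,.5]); by=np.array([-np.sin(yaw),np.cos(yaw),0]); bz=np.cross(bx,by)
mid=np.array([.5402,-.1202,.0995])
M={'L':mid+.05*by,'M':mid,'R':mid-.05*by}
E
python3 - <<'E'
from plan import *
p,r,s=cur(); print(p,s['joint_positions'],s['time_s'],s['finger_gap'],s['wrist_force'],bz)
z=r.as_matrix()[:,2]; ax=np.cross(z,-bz); w=ax/np.linalg.norm(ax)*np.arccos(z@-bz)
Rt=R.from_rotvec(w)*r
for k in 'LMR':print(k,M[k]); go(M[k]+(.035+.118)*bz,Rt)
E
```

```text
[ 0.5072 -0.3932  0.2656] [-0.7845  0.4441  0.321   1.4461  0.0003 -0.6137] 4.65 0.018760598203618365 [-0.1949 -0.3844 -0.6884] [-0.4941 -0.0765  0.866 ]
L [ 0.5326 -0.0708  0.0995]
shift_mm [102.3813 297.6358  33.2329] turn [-0.1675 -0.4949  0.    ] deg 29.93480416482445
M [ 0.5402 -0.1202  0.0995]
shift_mm [ 86.4451 250.2434  33.2894] turn [-0.1675 -0.4949  0.    ] deg 29.93480416482445
R [ 0.5478 -0.1696  0.0995]
shift_mm [ 70.5089 202.851   33.3459] turn [-0.1675 -0.4949  0.    ] deg 29.93480416482445
```

Call:
{"op": "move_arm", "data": {"steps": [[14, 40.6, 0, 0, 0, 0], [14, 40.6, 0, 0, 0, 0], [14, 40.6, 0, 0, 0, 0], [14, 40.6, 0, 0, 0, 0], [14, 40.6, 0, 0, 0, 0], [0, 0, 0, -0.042, -0.124, 0], [0, 0, 0, -0.042, -0.124, 0], [0, 0, 0, -0.042, -0.124, 0], [0, 0, 0, -0.0415, -0.123, 0], [0, 0, 0, 0, 0, 0], [0, 0, 0, 0, 0, 0]]}}

```text
time_s: 5.75
ee_pos: [0.4711, -0.1808, 0.2631]
eef_rot: [0.228, 2.623, 0.169]
wrist_force: [0.1, -0.5, -0.5]
finger_gap: 0.0189
grasp_force: 69.4
```

```bash
cat >> plan.py <<'E'
def to(k,h,g=.118):
    p,r,s=cur(); z=r.as_matrix()[:,2]; w=np.cross(z,-bz); n=np.linalg.norm(w); w=w/n*np.arcsin(n)
    tip=p+g*z; q=tip-M[k]
    print(p,s['joint_positions'],s['time_s'],'F',s['wrist_force'],'gap',s['finger_gap'],'\n tip in mouth frame mm',1000*np.array([q@bx,q@by,q@bz]))
    go(M[k]+(h+g)*bz,R.from_rotvec(w)*r); return tip
E
python3 - <<'E'
from plan import *
to('R',.035)
a=snap('scene','s2.png');b=snap('top','t2.png')
A=cv2.resize(a['frame'][150:270,200:370][:,:,::-1],None,fx=4.5,fy=4.5,interpolation=cv2.INTER_CUBIC)[:, :720]
cv2.imwrite('pics/v2.png',A)
B=cv2.resize(b['frame'][150:250,180:310][:,:,::-1],None,fx=5,fy=5,interpolation=cv2.INTER_CUBIC);cv2.imwrite('pics/v2t.png',B)
E
```

```text
[ 0.4711 -0.1808  0.2631] [-0.7725 -0.1436 -0.497   0.8884  0.4087 -0.5305] 5.75 F [ 0.0906 -0.5321 -0.4965] gap 0.018940594331150036 
 tip in mouth frame mm [14.073   0.8836 62.4774]
shift_mm [13.5134 -5.3432 27.5503] turn [ 0.0002 -0.0052 -0.    ] deg 0.29866307369381034
```

View pics/v2.png

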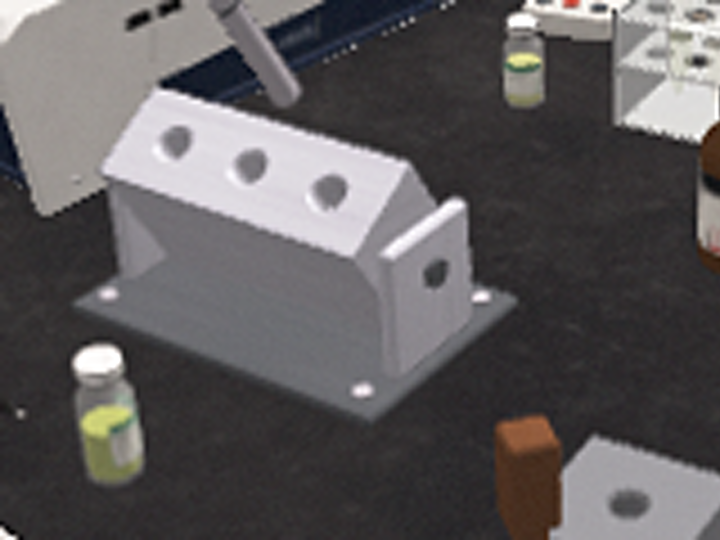

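The rod is held tilted along the bore direction, with its tip at about scene (263.5,171). I'll bring it close over the right mouth at scene (272,192) and check the alignment there.

Call:
{"op": "move_arm", "data": {"steps": [[4.5, -1.8, 10, 0, -0.005, 0], [4.5, -1.8, 10, 0, 0, 0], [4.5, -1.7, 10, 0, 0, 0], [0, 0, 10, 0, 0, 0], [0, 0, 10, 0, 0, 0], [0, 0, 0, 0, 0, 0], [0, 0, 0, 0, 0, 0]]}}

```text
time_s: 6.55
ee_pos: [0.4853, -0.1797, 0.2139]
eef_rot: [0.224, 2.615, 0.168]
wrist_force: [-0.5, -0.1, -1.0]
finger_gap: 0.0186
grasp_force: 69.4
```

Run:
```python
from plan import *
tip=to('R',.0)
a=snap('scene','s3.png');b=snap('top','t3.png')
print('tip',proj('s3',tip),proj('t3',tip),'mouth',proj('s3',M['R']),proj('t3',M['R']))
A=cv2.resize(a['frame'][150:230,225:305][:,:,::-1],(400,400),interpolation=cv2.INTER_CUBIC)
B=cv2.resize(b['frame'][175:255,210:290][:,:,::-1],(400,400),interpolation=cv2.INTER_CUBIC)
cv2.imwrite('pics/v3.png',np.hstack([A,B]))
```

```text
[ 0.4853 -0.1797  0.2139] [-0.748  -0.0981 -0.588   0.7346  0.4055 -0.5055] 6.55 F [-0.458  -0.0789 -1.0493] gap 0.01860822609264055 
 tip in mouth frame mm [ 2.7498 -0.343  12.7337]
shift_mm [ 2.3946 -0.4239 12.7281] turn [0.0012 0.0031 0.    ] deg 0.18808040017256117
tip [[270.7537 187.6027]] [[261.1643 207.2147]] mouth [[272.2502 191.8296]] [[261.5695 205.5278]]
```

View pics/v3.png

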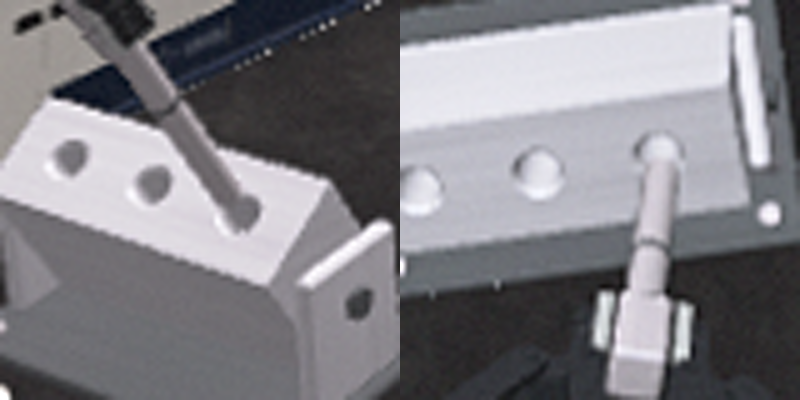

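The left half shows the tip at the right mouth in the scene view (crop 232,197). The right half shows it in the top view (crop 661,163), against a mouth at (659,152). It is aligned to about 2 mm, which is inside the chamfer. I'll correct slightly and lower gently.

Call:
{"op": "move_arm", "data": {"steps": [[1, 0.2, 0, 0, 0, 0], [1, 0.2, 0, 0, 0, 0], [0, 0, 5, 0, 0, 0], [0, 0, 5, 0, 0, 0], [0, 0, 4, 0, 0, 0], [0, 0, 4, 0, 0, 0], [0, 0, 3, 0, 0, 0], [0, 0, 0, 0, 0, 0], [0, 0, 0, 0, 0, 0]]}}

```text
time_s: 7.55
ee_pos: [0.4938, -0.1774, 0.1949]
eef_rot: [0.224, 2.615, 0.167]
wrist_force: [0.3, -0.0, -1.3]
finger_gap: 0.019
grasp_force: 69.4
```

Run:
```python
from plan import *
tip=to('R',-.04); s=ctrl.sense(); print(np.array([s['wrist_force']@v for v in (bx,by,bz)]),s['torque'])
```

```text
[ 0.4938 -0.1774  0.1949] [-0.7289 -0.0723 -0.6159  0.6727  0.3988 -0.4853] 7.55 F [ 0.3465 -0.0085 -1.2947] gap 0.018975215853102467 
 tip in mouth frame mm [ 0.8739  0.5199 -8.0839]
shift_mm [ 0.3609 -0.7001 31.9152] turn [ 0.0008  0.0035 -0.    ] deg 0.2062088086888698
[-0.3519 -0.0615 -1.2918] [-0.0882  0.5893 -0.0121]
```

It is in the mouth without contact. I'll lower it further.

Call:
{"op": "move_arm", "data": {"steps": [[0, 0, 4, 0, 0, 0], [0, 0, 4, 0, 0, 0], [0, 0, 4, 0, 0, 0], [0, 0, 4, 0, 0, 0], [0, 0, 4, 0, 0, 0], [0, 0, 4, 0, 0, 0], [0, 0, 3, 0, 0, 0], [0, 0, 0, 0, 0, 0]]}}

```text
time_s: 8.35
ee_pos: [0.5072, -0.1752, 0.1712]
eef_rot: [0.224, 2.615, 0.168]
wrist_force: [0.0, 0.0, -1.0]
finger_gap: 0.0188
grasp_force: 69.4
```

Call:
{"op": "move_arm", "data": {"steps": [[0, 0, 2, 0, 0, 0], [0, 0, 2, 0, 0, 0], [0, 0, 2, 0, 0, 0], [0, 0, 2, 0, 0, 0], [0, 0, 0, 0, 0, 0]]}}

```text
time_s: 8.85
ee_pos: [0.5112, -0.1747, 0.1645]
eef_rot: [0.225, 2.615, 0.167]
wrist_force: [-0.5, 1.1, -2.2]
finger_gap: 0.019
grasp_force: 69.4
```

Run:
```python
from plan import *
tip=to('R',-.05); s=ctrl.sense(); print(np.array([s['wrist_force']@v for v in (bx,by,bz)]),s['torque'])
```

```text
[ 0.5112 -0.1747  0.1645] [-0.6952 -0.0181 -0.6487  0.5728  0.3869 -0.4511] 8.85 F [-0.501   1.1081 -2.1644] gap 0.01902086804151901 
 tip in mouth frame mm [  0.8354   0.5463 -43.2098]
shift_mm [ 0.2435 -0.6933  6.7887] turn [ 0.0008  0.0034 -0.    ] deg 0.19828632249904893
[-1.3642  1.1718 -1.7116] [-0.0958  0.5782  0.0029]
```

Call:
{"op": "move_arm", "data": {"steps": [[0, 0, 1.5, 0, 0, 0], [0, 0, 1.5, 0, 0, 0], [0, 0, 1, 0, 0, 0], [0, 0, 1, 0, 0, 0], [0, 0, 0, 0, 0, 0]]}}

```text
time_s: 9.35
ee_pos: [0.5137, -0.1749, 0.1621]
eef_rot: [0.225, 2.613, 0.165]
wrist_force: [-11.8, 0.7, 13.9]
finger_gap: 0.0187
grasp_force: 72.2
```

Run:
```python
from plan import *
tip=to('R',-.05); s=ctrl.sense(); print(np.array([s['wrist_force']@v for v in (bx,by,bz)]),s['torque'])
```

```text
[ 0.5137 -0.1749  0.1621] [-0.6912 -0.0127 -0.651   0.5614  0.385  -0.4464] 9.35 F [-11.8331   0.7001  13.901 ] gap 0.018690253134819198 
 tip in mouth frame mm [  1.9     -0.1963 -46.5028]
shift_mm [ 1.291  -0.4709  3.4899] turn [-0.0004  0.005   0.    ] deg 0.2875091663645717
[-3.0836  2.5022 17.8316] [0.4691 1.6146 0.4418]
```

Axial force rose to 18 N at about 46 mm, so the right bore looks blocked. To rule out wall jamming before letting go, I'll lift 4 mm, recentre and touch down again.

Call:
{"op": "move_arm", "data": {"steps": [[0, 0, -3, 0, 0, 0], [0, 0, -3, 0, 0, 0], [0.7, -0.5, 0, 0, 0.004, 0], [0, 0, 0, 0, 0, 0], [0, 0, 0, 0, 0, 0]]}}

```text
time_s: 9.85
ee_pos: [0.5103, -0.1753, 0.1652]
eef_rot: [0.224, 2.618, 0.168]
wrist_force: [0.2, 0.7, -1.5]
finger_gap: 0.0193
grasp_force: 69.5
```

Run:
```python
from plan import *
tip=to('R',-.045); s=ctrl.sense(); print(np.array([s['wrist_force']@v for v in (bx,by,bz)]),s['torque'])
```

```text
[ 0.5103 -0.1753  0.1652] [-0.6967 -0.0178 -0.6446  0.5806  0.386  -0.4541] 9.85 F [ 0.2319  0.7178 -1.5068] gap 0.01928787151639049 
 tip in mouth frame mm [ -0.0438   0.2794 -42.1198]
shift_mm [-0.1191 -0.1459  2.8807] turn [ 0.0009 -0.0001  0.    ] deg 0.05255401800716862
[-0.4598  0.6738 -1.4744] [-0.0455  0.3787 -0.0148]
```

Call:
{"op": "move_arm", "data": {"steps": [[0, 0, 1, 0, 0, 0], [0, 0, 1, 0, 0, 0], [0, 0, 1, 0, 0, 0], [0, 0, 0.5, 0, 0, 0], [0, 0, 0, 0, 0, 0], [0, 0, 0, 0, 0, 0]]}}

```text
time_s: 10.45
ee_pos: [0.5118, -0.1748, 0.1621]
eef_rot: [0.224, 2.619, 0.168]
wrist_force: [0.9, 1.2, -1.4]
finger_gap: 0.0188
grasp_force: 69.4
```

Run:
```python
from plan import *
tip=to('R',-.045); s=ctrl.sense(); print(np.array([s['wrist_force']@v for v in (bx,by,bz)]),s['torque'])
```

```text
[ 0.5118 -0.1748  0.1621] [-0.6934 -0.0124 -0.6477  0.571   0.3847 -0.4508] 10.45 F [ 0.9295  1.1761 -1.3678] gap 0.018778899387171494 
 tip in mouth frame mm [ -0.2363   0.4584 -45.5561]
shift_mm [-0.3268 -0.2486 -0.5559] turn [ 0.0009 -0.0004 -0.    ] deg 0.0573563967555883
[ 0.2674  1.0201 -1.7337] [0.1233 0.2606 0.1497]
```

Call:
{"op": "move_arm", "data": {"steps": [[0, 0, 0.5, 0, 0, 0], [0, 0, 0.5, 0, 0, 0], [0, 0, 0.5, 0, 0, 0], [0, 0, 0, 0, 0, 0], [0, 0, 0, 0, 0, 0]]}}

```text
time_s: 10.95
ee_pos: [0.5126, -0.175, 0.1615]
eef_rot: [0.224, 2.618, 0.167]
wrist_force: [-4.0, 0.7, 5.8]
finger_gap: 0.0191
grasp_force: 70.7
```

Run:
```python
from plan import *
tip=to('R',-.045); s=ctrl.sense(); print(np.array([s['wrist_force']@v for v in (bx,by,bz)]),s['torque'])
a=snap('scene','s4.png');b=snap('top','t4.png')
A=cv2.resize(a['frame'][150:230,225:305][:,:,::-1],(400,400),interpolation=cv2.INTER_CUBIC)
B=cv2.resize(b['frame'][175:255,210:290][:,:,::-1],(400,400),interpolation=cv2.INTER_CUBIC)
cv2.imwrite('pics/v4.png',np.hstack([A,B]))
for d in(.025,0): print(d,(proj('s4',M['R']+d*bz)-[225,150])*5,(proj('t4',M['R']+d*bz)-[210,175])*5+[400,0])
```

```text
[ 0.5126 -0.175   0.1615] [-0.6924 -0.011  -0.6484  0.5675  0.3841 -0.4494] 10.95 F [-4.0243  0.6543  5.8381] gap 0.01914099620595074 
 tip in mouth frame mm [  0.1661   0.0641 -46.4437]
shift_mm [ 0.0914 -0.0802 -1.4432] turn [0.0003 0.0004 0.    ] deg 0.027122196598038373
[-0.4383  1.2622  6.9942] [0.3518 0.5962 0.2572]
0.025 [[213.7303 176.9613]] [[654.5008 181.5531]]
0 [[236.2511 209.1479]] [[657.8474 152.6388]]
```

View pics/v4.png

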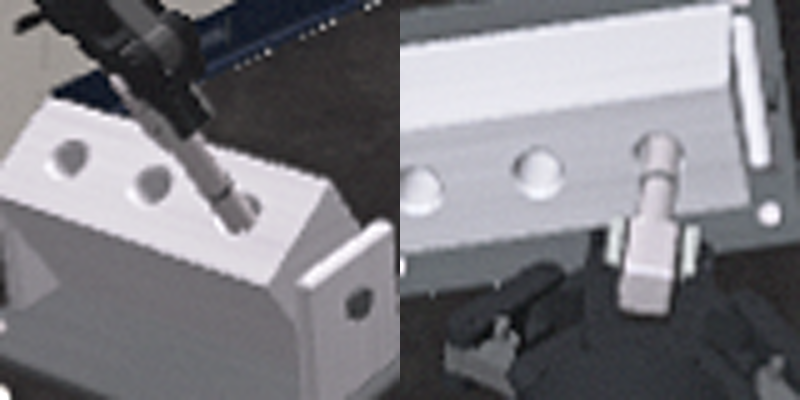

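Same depth again with a purely axial force, and the mark stands clear of the rim at crop (218,190), about 25 mm out. So the right bore is the blocked one, and the rod already rests on the blockage. I'll release and withdraw along the rod.

Call:
{"op": "move_arm", "data": {"steps": [[0, 0, -0.4, 0, 0, 0], [0, 0, 0, 0, 0, 0], [0, 0, 0, 0, 0, 0], [0, 0, 0, 0, 0, 0], [0, 0, 0, 0, 0, 0], [0, 0, 0, 0, 0, 0]], "claw": 0.35}}

```text
time_s: 11.65
ee_pos: [0.5123, -0.1749, 0.1612]
eef_rot: [0.224, 2.619, 0.168]
wrist_force: [0.4, -0.6, 0.1]
finger_gap: 0.0555
grasp_force: 0.0
```

Call:
{"op": "move_arm", "data": {"steps": [[0, 0, -5, 0, 0, 0], [0, 0, -10, 0, 0, 0], [0, 0, -20, 0, 0, 0], [0, 0, -25, 0, 0, 0], [0, 0, -30, 0, 0, 0], [0, 0, -30, 0, 0, 0], [0, 0, 0, 0, 0, 0], [0, 0, 0, 0, 0, 0], [0, 0, 0, 0, 0, 0]]}}

```text
time_s: 12.55
ee_pos: [0.4528, -0.1839, 0.2646]
eef_rot: [0.225, 2.619, 0.168]
wrist_force: [0.9, 0.4, -0.2]
finger_gap: 0.0556
grasp_force: 0.0
```

Run:
```python
from plan import *
a=snap('scene','s5.png');b=snap('top','t5.png')
A=cv2.resize(a['frame'][150:230,225:305][:,:,::-1],(400,400),interpolation=cv2.INTER_CUBIC)
B=cv2.resize(b['frame'][175:255,210:290][:,:,::-1],(400,400),interpolation=cv2.INTER_CUBIC)
cv2.imwrite('pics/v5.png',np.hstack([A,B])); s=ctrl.sense(); print(s['time_s'],s['ee_pos'],s['wrist_force'])
```

```text
12.65 [ 0.4528 -0.1836  0.2641] [-0.0337  0.0023  0.0328]
```

View pics/v5.png

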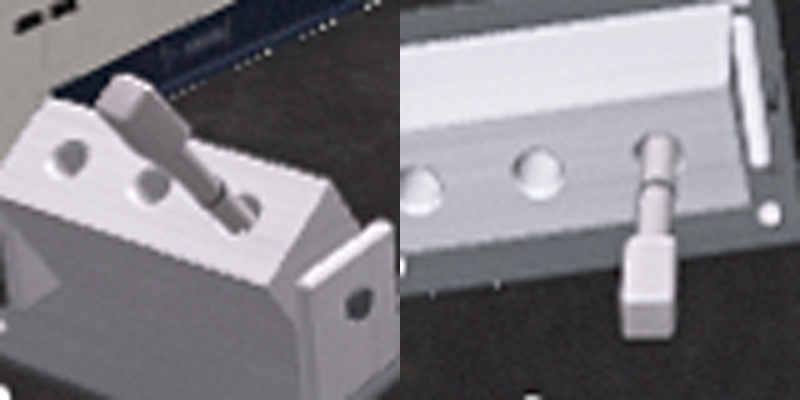

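The rod stands free in the right bore with its mark at crop (212,192), about 25 mm out of the rim. The gripper is clear, so I'll hand in.

```bash
python3 -c "
from bench import ctrl
print(ctrl.sign_off())"
```

```text
the job is handed in; nothing more can be done
None
```

I handed in the job with the dip rod let go and standing in the right bore, its mark about 25 mm above the rim; I sounded only that bore, because it touched bottom at about 46 mm (estimated) on both tries, so the left and middle bores went unchecked.

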